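# Rewind the tape cassette and put it away

### The arm

A 7-joint arm with a two-finger parallel gripper is mounted at the origin on the work surface. World frame = base frame: x ahead of the robot, y to its left, z up, the work surface at z = 0. Lengths are in m, angles in rad, forces in N, time in s.
With the tool pointing down it reaches from about 0.4 to 0.85 m from the base axis. Payload 4.5 kg.
Tool frame: the origin (TCP) lies between the finger pads; the fingertips stand 25 mm ahead of it and the grasp point (between the pads) lies 6 mm ahead of it; z points along the fingers, x is the direction in which the jaws open and shut, and the axes are right-handed (so a half turn about z gives the same grasp; the last joint's range is limited). The gripper opens to 85 mm and grips with 20 to 120 N. Pads are 22 mm wide; open, the fingers measure 114 mm over their backs; the gripper's body (76 mm by 85 mm) begins 54 mm behind the grasp point. The pads swing forward as they close: fully open they stand 13 mm farther back than shut.
Start: joints at [-1.175, 0.689, -0.195, 1.565, 0.157, 0.902, -0.215], TCP at [0.221, 0.585, 0.23] pointing down, gripper open.
Joint ranges: [-3.01, 3.01], [-0.46, 2.08], [-1.47, 1.51], [0.13, 2.56], [-1, 4.14], [0.04, 2.09], [-2.66, 2.66]. Speed limits (rad/s): [2.57, 2.57, 3.14, 3.14, 3.14, 3.14, 3.14].

### API

Orientations are given as a unit quaternion [x, y, z, w].
In Python, from workcell import bot, claw, solver, vision, nets, current_time, current_q, current_joint_velocities, current_joint_torque, current_tool_pos, current_orientation, current_force, current_moment, current_gripper_width gives the robot as it stands. Calls block until the motion is done:
- bot.move_pose(position, orientation): joint-space move of the TCP to a pose.
- bot.servo_line(position, attitude=None, vel=0.15): straight line of the TCP; attitude=None keeps the orientation; vel is the mean speed in m/s.
- bot.move_j(angles): joint-space move.
- claw.gripper_open() and claw.clamp(squeeze=None): open the fingers fully, or close them until they stop; squeeze is the grip in N (None keeps the last).
- bot.sleep(seconds).
- solver.solve_ik(position, orientation): joint angles nearest the present ones, or None.
- vision.snapshot(name): name is "scene" or "top" or "wrist"; returns a dict with "image" (400x640x3 uint8, blue, green, red), "z_map" (400x640 float32, m along the optical axis (not along the pixel's ray), 0 where there is no reading), "vertical_fov" (degrees; the focal length in pixels is half the picture's height over the tangent of half this angle, whatever the lens; pixels are square), "cx", "cy" (the principal point, pixels), "pose" (4x4, takes a point from camera to world coordinates). Camera axes: x right, y down, z forward; pixel columns grow to the right and rows downward; lengths in m; the calibration is good to about 2 mm. The wrist camera is an equidistant fisheye: a pixel r from the principal point sees the ray r / f radians off the axis. A picture is of the moment at which its call begins.
A pose or a line that the arm cannot do raises bot.MotionError and nothing moves.
- bot.finish_job(): hands the job in, once; it reports no verdict.
Trained networks look in a picture, given as the dict that the camera call returned (one of the last four; its "shot" number tells which), for a name from the list of things; names that differ only in an ending like _2 or _b are one class to them, and where a whole thing is asked for, a point or a joint stands for the part that bears it (a point fixed in the world has none). Each returns a list of dicts, best first, with "score" (0 to 1); they miss things now and then, are a little off and sometimes report something else, mostly with a low value. They report only what shows in the picture. A call takes as long as a camera call. They do not tell look-alikes from the thing itself.
- nets.trace(picture, label): "mask" (400x640 bool, what is visible of it) and "bbox" ([left, top, right, bottom] in pixels, round what is visible of it).
Readings, each from a call of its own:
- current_time(): time.
- current_q(): joint angles.
- current_joint_velocities(): joint speeds.
- current_joint_torque(): joint torques, N m.
- current_tool_pos(): TCP position.
- current_orientation(): TCP orientation.
- current_force(): force on the tool from outside, world axes, zero at the start.
- current_moment(): the same for the moment, N m.
- current_gripper_width(): opening from 0.0 (shut) to 1.0 (fully open).
Only numpy, scipy, OpenCV 4.12 (cv2) and the standard library are available. Lean on these libraries where they do the work, as an engineer would, in place of code of your own. Each camera call takes 0.05 s, during which the arm holds its last target.

### The job

Crank the red-knobbed handle of the bench tape winder clockwise (seen from above) until the resistance suddenly drops away, and stop there, less than half a turn after the drop, so that the winder never runs into its overrun stop. Then lift the blue cassette with the black handle out of the winder, keeping it upright, and set it down gently, flat inside the black tray, let go, and leave the things around undisturbed.

Things in the scene. Friction and masses are not known exactly. Their poses are not given: they have to be found in the camera images.
- crank (a joint): crank angle, rad: 0 at the start (cannot go below), grows clockwise seen from above; once free it stays where left. Turning takes about 8 N at the knob while the tape drags, about 1 N once free. The drop comes between 1 and 3 turns from the start, known by force alone. 3.5 rad past the drop it strikes an overrun stop. The drive is springy: let go while it drags, the crank springs back about 0.3 rad
- crank_axis (a point): on the crank's vertical axis, 72 mm above the table, at the top of the crank's hub (the steel arm is at 64 to 72 mm above the table, 16 mm wide)
- knob_centre (a point): centre (half-way up) of the crank's red upright knob: cylinder 18 mm in diameter, 40 mm tall, 74 to 114 mm above the table, 45 mm from the crank axis; it spins freely on its own pin, so a gripper can hold it without turning while it goes round
- winder: white bench winder, fixed, 150 mm (its x) by 260 mm (its y), flat top 50 mm above the table; origin at the centre of its underside. The crank axis is at (0, -65 mm), the cassette pocket at (0, +72 mm) in its frame
- cassette_grip (a point): centre of the black grip bar on the loose blue cassette (0.17 to 0.35 kg): bar 50 mm long (point x), 14 mm thick (point y), 28 mm tall. This point is 34 mm above the cassette's underside and 14 mm below the bar's top
- cassette: the cassette, body 80 x 80 x 20 mm, origin at the centre of its underside, z up. It stands in a pocket on the winder's top, its underside 50 mm above the table, inside a rim 6 mm high with 3 mm play; nothing holds it down
- tray: open black tray, fixed, 150 x 150 mm outside, 30 mm high, walls 4 mm, floor about 4 mm thick; origin at the centre of its underside
- dog: overrun dog inside the winder's housing, unseen; it strikes a stop if the crank is turned too far after the drop
- flux: bystander: brown bottle, 44 mm in diameter, 100 mm tall, origin under its centre
- jar: bystander: clear jar with white cap, 48 mm in diameter, 60 mm tall, origin under its centre
- weight: bystander: aluminium block 50 x 50 x 30 mm with a post on top, 50 mm tall in all, origin under its centre
Things that resemble listed ones, but are neither listed nor needed, are in the scene too. Several things have the shape of the tray; the one meant has the colours described above.

How it is judged:
By the outcome, as a careful person would: the job done as asked, in the order asked, and still so for the second after the job is handed in, with the robot touching nothing.
It also fails if it takes over 72 s, if anything falls off the work surface, if the arm or the gripper's body presses on something with over 40 N, if the wrist force passes 120 N, or if a joint passes its speed limit or range.

## Working session

There is one attempt and no reset: what is moved stays moved. The work goes in short steps, each a Python script; the robot and the scene stay as the last script left them, time stands still between calls to the robot, and variables do not carry over. Pictures are saved under pics/ and viewed, and the job is handed in when it is done.

```bash
ls; mkdir -p pics; cat > h.py <<'E'
import numpy as np, cv2
from workcell import *
def f(s): return s["image"].shape[0]/2/np.tan(np.radians(s["vertical_fov"])/2)
def cloud(s):
    z=s["z_map"]; v,u=np.mgrid[:z.shape[0],:z.shape[1]]; F=f(s)
    P=np.stack([(u-s["cx"])/F*z,(v-s["cy"])/F*z,z],-1)
    T=np.array(s["pose"]); W=P@T[:3,:3].T+T[:3,3]; W[z<=0]=np.nan
    return W
E
python3 - <<'E'
from h import *
for n in ["scene","top"]:
    s=vision.snapshot(n); cv2.imwrite(f"pics/{n}1.png",s["image"]); W=cloud(s)
    np.savez(f"{n}1.npz",W=W,img=s["image"])
    print(n,np.round(s["pose"],3).tolist(),s["vertical_fov"])
    for l in ["crank","knob_centre","winder","cassette_grip","cassette","tray","flux","jar","weight"]:
        for r in nets.trace(s,l):
            m=r["mask"]; p=W[m]; p=p[~np.isnan(p[:,0])]
            print(l,round(r["score"],2),r["bbox"],m.sum(), np.round(np.median(p,0),3) if len(p) else None, np.round(np.percentile(p[:,2],98),3) if len(p) else None)
print(current_time(),current_tool_pos(),current_orientation(),current_force())
E
```

```text
pics
scene [[-0.676, 0.484, -0.556, 1.247], [0.737, 0.437, -0.516, 0.725], [-0.007, -0.758, -0.652, 0.902], [0.0, 0.0, 0.0, 1.0]] 48.88089521836868
crank 0.46 [221.9, 141.6, 240.8, 163.7] 183 [ 0.598 -0.319  0.073] 0.114
knob_centre 0.52 [220.7, 141.5, 223.9, 155.9] 73 [ 0.605 -0.325  0.097] 0.116
winder 0.94 [211.3, 145.3, 295.5, 203.8] 2374 [ 0.616 -0.217  0.049] 0.056
cassette_grip 0.61 [249.7, 160.1, 284.5, 187.8] 555 [ 0.585 -0.142  0.07 ] 0.098
cassette 0.76 [248.4, 162.2, 283.8, 187.8] 550 [ 0.585 -0.142  0.07 ] 0.098
cassette 0.46 [313.9, 200.1, 386.9, 256.5] 2477 [0.547 0.163 0.005] 0.031
tray 0.82 [372.6, 246.3, 458.1, 318.3] 3485 [0.571 0.412 0.006] 0.031
tray 0.69 [315.3, 201.4, 387.5, 259.0] 2471 [0.547 0.163 0.005] 0.031
tray 0.61 [370.5, 172.1, 433.4, 220.9] 2019 [0.317 0.188 0.006] 0.031
tray 0.6 [436.7, 201.6, 509.0, 261.1] 2620 [0.324 0.433 0.006] 0.031
flux 0.87 [246.8, 216.0, 262.9, 250.5] 402 [0.772 0.01  0.057] 0.1
jar 0.65 [293.6, 256.3, 309.1, 284.9] 441 [0.763 0.193 0.048] 0.063
weight 0.67 [207.0, 200.4, 230.9, 221.4] 344 [ 0.768 -0.169  0.028] 0.05
top [[-0
[... 291 characters left out ...]
9 [396.3, 170.3, 430.7, 202.4] 1077 [ 0.57  -0.147  0.071] 0.099
tray 0.88 [247.0, 258.6, 312.4, 325.6] 3777 [0.316 0.189 0.006] 0.032
tray 0.73 [252.8, 171.3, 321.1, 230.1] 3548 [0.55  0.165 0.005] 0.031
tray 0.72 [155.0, 159.2, 227.1, 224.5] 3694 [0.572 0.414 0.006] 0.032
tray 0.6 [141.8, 251.8, 220.7, 328.0] 3918 [0.324 0.436 0.006] 0.032
flux 0.64 [342.1, 102.9, 359.2, 125.8] 312 [ 0.752 -0.001  0.07 ] 0.103
jar 0.76 [265.5, 110.2, 288.2, 134.0] 351 [0.746 0.18  0.059] 0.063
weight 0.85 [401.1, 106.5, 431.7, 129.7] 422 [ 0.755 -0.174  0.03 ] 0.051
1.0 [0.22119906 0.58458464 0.22974138] [ 8.22773336e-01  5.68369629e-01  4.66685143e-05 -3.92650134e-05] [-0.31257667  0.33921246  0.54339197]
```

View pics/scene1.png

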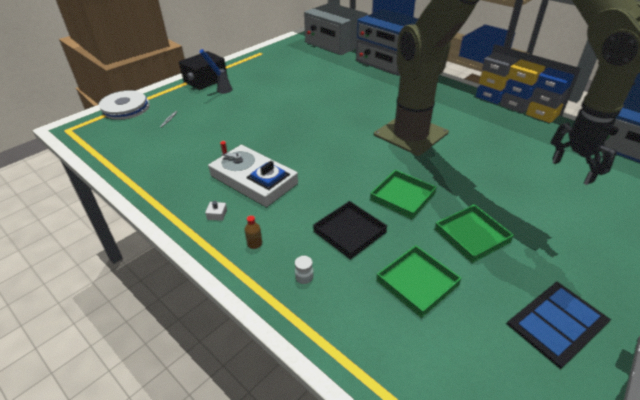

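View pics/top1.png

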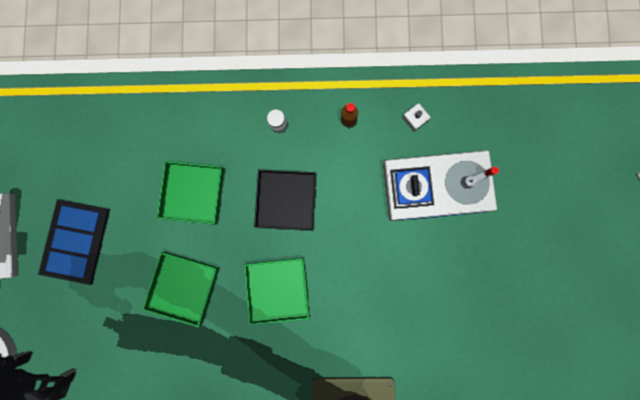

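The black tray is at top-image pixel (286,200). The winder is at (440,187), with the red knob at (492,171) and the cassette bar at (415,186). The other trays are green. Next I'll fit the geometry.

```bash
cat > fit.py <<'E'
from h import *
def rect(p):
    (c,s,a)=cv2.minAreaRect((p[:,:2]*1000).astype(np.float32)); return np.round(c,1),np.round(s,1),round(a,1)
def fit(W,img):
    x,y,z=W[...,0],W[...,1],W[...,2]; I=img.astype(int); b,g,r=I[...,0],I[...,1],I[...,2]
    ok=(x>.45)&(x<.70)
    w=ok&(y>-.40)&(y<-.08)&(abs(z-.05)<.01)
    mw=cv2.morphologyEx(w.astype(np.uint8),cv2.MORPH_OPEN,np.ones((3,3)))>0
    print("winder",rect(W[mw]))
    k=ok&(y<-.2)&(y>-.42)&(z>.078)&(z<.125)
    print("knob n",k.sum(),np.round(np.nanmean(W[k],0),4),np.round(np.nanmin(W[k],0),3),np.round(np.nanmax(W[k],0),3))
    kt=k&(z>.11); print("knob top",kt.sum(),np.round(np.nanmean(W[kt],0),4))
    c=ok&(y>-.22)&(y<-.08)&(z>.064)&(z<.075); print("cass",c.sum(),rect(W[c]))
    c=ok&(y>-.22)&(y<-.08)&(z>.085)&(z<.11); print("bar",c.sum(),rect(W[c]),np.nanmax(z[c]))
    c=ok&(y>.06)&(y<.27)&(z>.02)&(z<.04); print("tray",c.sum(),rect(W[c]))
E
python3 - <<'E'
from fit import *
for n in ["scene","top"]:
    d=np.load(n+"1.npz"); print(n); fit(d["W"],d["img"])
E
```

```text
scene
winder (array([ 579.7, -221.8]), array([154., 264.]), 4.2)
knob n 71 [ 0.6042 -0.3237  0.0984] [ 0.583 -0.338  0.078] [ 0.612 -0.286  0.118]
knob top 21 [ 0.6038 -0.3275  0.113 ]
cass 324 (array([ 574.9, -151.7]), array([82.8, 85.2]), 3.8)
bar 86 (array([ 574.4, -150.9]), array([51.5, 18.6]), 3.5) 0.10105655123550272
tray 519 (array([550.5, 165.9]), array([153.9, 153.8]), 87.0)
top
winder (array([ 577.4, -223.7]), array([150.4, 260.1]), 4.6)
knob n 107 [ 0.5981 -0.3229  0.1019] [ 0.579 -0.337  0.078] [ 0.609 -0.286  0.117]
knob top 49 [ 0.6008 -0.329   0.1137]
cass 910 (array([ 572.1, -152.4]), array([80.4, 80.6]), 3.9)
bar 141 (array([ 571.7, -152.7]), array([48.4, 15.2]), 3.9) 0.10017230759808804
tray 432 (array([548.7, 164.8]), array([151.2, 149.9]), 86.1)
```

```bash
cat >> h.py <<'E'
from scipy.spatial.transform import Rotation as Ro
def down(th):
    x=np.array([np.cos(th),np.sin(th),0]); z=np.array([0,0,-1.]); return Ro.from_matrix(np.stack([x,np.cross(z,x),z],1)).as_quat()
def fcloud(s):
    z=s["z_map"]; v,u=np.mgrid[:z.shape[0],:z.shape[1]]; F=f(s)
    a,b=u-s["cx"],v-s["cy"]; r=np.hypot(a,b); t=r/F; k=np.tan(t)/np.maximum(r,1e-6)
    P=np.stack([a*k*z,b*k*z,z],-1); T=np.array(s["pose"]); W=P@T[:3,:3].T+T[:3,3]; W[(z<=0)|(t>1.3)]=np.nan
    return W
AX=np.array([.583,-.288]); YAW=np.radians(4.1)
E
python3 - <<'E'
from h import *
for sg in (1,-1):
    q=down(YAW+sg*np.pi/2); print(sg)
    for p in [[.601,-.329,.106],[.583,-.243,.106],[.538,-.288,.106],[.583,-.333,.106],[.628,-.288,.106],[.573,-.151,.08],[.55,.165,.04],[.575,-.24,.28]]:
        j=solver.solve_ik(p,q); print(p,None if j is None else np.round(j,2))
E
```

```text
1
[0.601, -0.329, 0.106] [ 0.72  0.97 -0.59  1.45  0.62  0.91  1.59]
[0.583, -0.243, 0.106] [ 0.63  0.91 -0.58  1.63  0.65  0.8   1.41]
[0.538, -0.288, 0.106] [ 0.73  0.89 -0.58  1.7   0.66  0.76  1.47]
[0.583, -0.333, 0.106] [ 0.75  0.96 -0.59  1.5   0.63  0.89  1.58]
[0.628, -0.288, 0.106] [ 0.64  0.98 -0.58  1.43  0.61  0.92  1.53]
[0.573, -0.151, 0.08] [ 0.52  0.92 -0.62  1.77  0.78  0.72  1.12]
[0.55, 0.165, 0.04] [-0.21  0.92 -0.28  1.84  0.53  0.46  0.78]
[0.575, -0.24, 0.28] [ 0.5   0.64 -0.32  1.5   0.22  1.03  1.76]
-1
[0.601, -0.329, 0.106] [ 0.31  0.93  0.26  1.48 -0.3   0.77 -0.82]
[0.583, -0.243, 0.106] [ 0.19  0.87  0.24  1.66 -0.31  0.65 -0.9 ]
[0.538, -0.288, 0.106] [ 0.3   0.84  0.21  1.73 -0.28  0.6  -0.83]
[0.583, -0.333, 0.106] [ 0.33  0.91  0.25  1.52 -0.29  0.74 -0.8 ]
[0.628, -0.288, 0.106] [ 0.23  0.94  0.27  1.46 -0.31  0.79 -0.88]
[0.573, -0.151, 0.08] [ 0.04  0.87  0.25  1.79 -0.39  0.52 -0.96]
[0.55, 0.165, 0.04] [-0.53  0.93  0.28  1.86 -0.56  0.43 -1.34]
[0.575, -0.24, 0.28] [ 0.03  0.69  0.55  1.53 -0.39  1.03 -0.82]
```

```bash
python3 - <<'E'
from fit import *
t=current_time()
bot.move_pose([.578,-.26,.30],down(YAW-np.pi/2)); print(current_time()-t,current_tool_pos(),current_q())
bot.sleep(.3); print(current_force(),current_force())
s=vision.snapshot("wrist"); cv2.imwrite("pics/w1.png",s["image"]); W=fcloud(s); fit(W,s["image"]); np.savez("w1.npz",W=W,img=s["image"])
s=vision.snapshot("top"); cv2.imwrite("pics/t2.png",s["image"])
E
```

```text
3.2167000000000003 [ 0.57851699 -0.25885497  0.29979693] [ 0.05095603  0.69044527  0.57907761  1.46873439 -0.4019842   1.10258597
 -0.78979802]
[-0.14830987  0.48555759 -0.58409279] [-0.14830987  0.48555759 -0.58409279]
winder (array([ 578.7, -223.4]), array([151.3, 259.3]), 4.5)
knob n 328 [ 0.6019 -0.3221  0.1052] [ 0.581 -0.337  0.078] [ 0.612 -0.284  0.117]
knob top 197 [ 0.603  -0.3279  0.1146]
cass 3042 (array([ 574.5, -151.5]), array([79.5, 80.6]), 3.7)
bar 547 (array([ 573.6, -151.8]), array([49.9, 15.1]), 3.4) 0.10086023152450757
tray 1218 (array([549.9, 164.8]), array([152.1, 151. ]), 86.3)
```

View pics/w1.png

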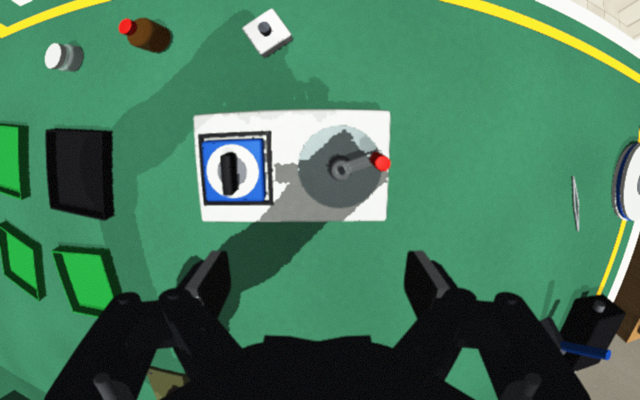

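The wrist view agrees: knob at (381,162), hub at (340,170), cassette bar at (230,173). The knob is 44 mm from the axis against the 45 mm given. I'll grasp it now.

```bash
cat >> h.py <<'E'
AX=np.array([.5833,-.2882]); YAW=np.radians(4.0); PH0=np.radians(-64.8); Q=down(YAW-np.pi/2)
def kp(phi,z=.106,r=.045): return [AX[0]+r*np.cos(phi),AX[1]+r*np.sin(phi),z]
E
python3 - <<'E'
from h import *
bot.move_pose(kp(PH0,.2),Q); print(current_tool_pos())
bot.servo_line(kp(PH0,.106),Q); print(current_tool_pos(),current_force())
claw.clamp(50); print(current_gripper_width(),current_tool_pos(),current_force(),current_time(),kp(PH0))
s=vision.snapshot("wrist"); cv2.imwrite("pics/w2.png",s["image"])
E
```

```text
[ 0.60259262 -0.32876184  0.20049376]
[ 0.60345075 -0.32931953  0.10762747] [-0.24240077  0.63939561 -0.22119968]
0.16637541040993956 [ 0.602605   -0.32991722  0.10645358] [-0.42954037 -1.35235551  1.67644504] 6.6167 [np.float64(0.6024600681204283), np.float64(-0.3289172173609709), 0.106]
```

View pics/w2.png

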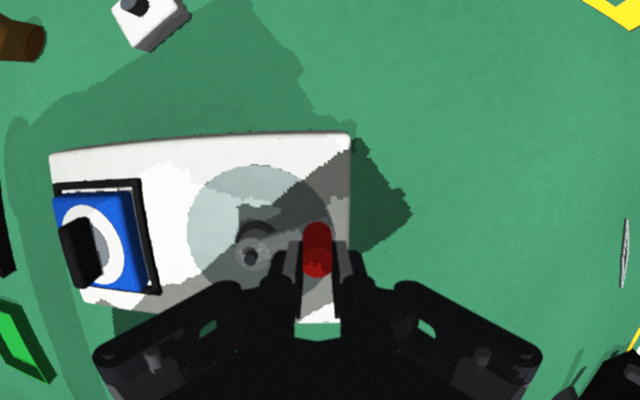

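```bash
cat > crank.py <<'E'
from h import *
import sys,json
def go(phi,n,step,vel=.08,stop=None):
    for i in range(n):
        phi-=step
        bot.servo_line(kp(phi),Q,vel=vel)
        F=current_force(); t=np.array([np.sin(phi),-np.cos(phi)]); r=np.array([np.cos(phi),np.sin(phi)])
        p=current_tool_pos(); d=p[:2]-AX
        ft,fr=-F[:2]@t,F[:2]@r
        pa=np.arctan2(d[1],d[0]); 
        lag=(pa-phi+np.pi)%(2*np.pi)-np.pi
        print(f"{PH0-phi:.2f} ft {ft:.1f} fr {fr:.1f} fz {F[2]:.1f} rad {np.hypot(*d)*1e3:.1f} lag {lag:.3f} w {current_gripper_width():.3f} t {current_time():.2f}")
        if stop and stop(ft,fr,F): print("STOP"); break
    return phi
E
python3 - <<'E'
from crank import *
go(PH0,6,.2,stop=lambda ft,fr,F:np.hypot(ft,fr)>30)
E
```

```text
0.20 ft 0.1 fr 2.8 fz 2.6 rad 45.8 lag -0.004 w 0.169 t 6.92
0.40 ft 1.9 fr 3.4 fz 3.1 rad 45.7 lag 0.017 w 0.167 t 7.18
0.60 ft 4.4 fr 3.9 fz 2.1 rad 45.6 lag 0.031 w 0.171 t 7.44
0.80 ft 6.8 fr 3.2 fz 1.2 rad 45.4 lag 0.049 w 0.170 t 7.70
1.00 ft 8.4 fr 1.2 fz -0.1 rad 45.3 lag 0.069 w 0.169 t 7.96
1.20 ft 10.0 fr 0.6 fz -1.9 rad 45.1 lag 0.087 w 0.166 t 8.22
```

```bash
python3 - <<'E'
from crank import *
h=[]
def stop(ft,fr,F):
    h.append(ft)
    return np.hypot(ft,fr)>35 or (len(h)>4 and ft<np.median(h[-10:])-3.5) or ft<3
go(PH0-1.2,96,.2,stop=stop)
E
```

```text
1.40 ft 12.0 fr -1.0 fz -3.9 rad 45.0 lag 0.103 w 0.169 t 8.47
1.60 ft 10.9 fr -1.0 fz -3.1 rad 44.9 lag 0.102 w 0.170 t 8.73
1.80 ft 11.8 fr -3.3 fz -3.9 rad 44.7 lag 0.116 w 0.165 t 8.99
2.00 ft 10.1 fr -2.1 fz -2.4 rad 44.6 lag 0.110 w 0.171 t 9.25
2.20 ft 10.6 fr -4.1 fz -2.1 rad 44.5 lag 0.129 w 0.166 t 9.51
2.40 ft 10.1 fr -3.9 fz 0.0 rad 44.3 lag 0.124 w 0.167 t 9.77
2.60 ft 12.2 fr -4.0 fz 1.8 rad 44.3 lag 0.144 w 0.167 t 10.03
2.80 ft 11.0 fr -4.4 fz 4.4 rad 44.2 lag 0.140 w 0.167 t 10.28
3.00 ft 11.0 fr -3.3 fz 7.3 rad 44.2 lag 0.156 w 0.170 t 10.54
3.20 ft 11.2 fr -3.3 fz 9.1 rad 44.2 lag 0.150 w 0.164 t 10.80
3.40 ft 11.8 fr -2.7 fz 11.9 rad 44.2 lag 0.160 w 0.169 t 11.06
3.60 ft 11.8 fr -2.3 fz 12.6 rad 44.3 lag 0.149 w 0.166 t 11.32
3.80 ft 12.4 fr -1.1 fz 14.5 rad 44.5 lag 0.154 w 0.169 t 11.57
4.00 ft 10.2 fr -2.3 fz 16.2 rad 44.6 lag 0.142 w 0.170 t 11.83
4.20 ft 12.7 fr -2.7 fz 16.1 rad 44.8 lag 0.148 w 0.166 t 12.09
4.40 ft 10.2 fr -2.2 fz 15.7 rad 45.0 lag 0.142 w 0.170 t 12.35
4.60 ft 11.5 fr -2.9 fz 16.3 rad 45.2 lag 0.154 w 0.171 t 12.61
4.80 ft 9.8 fr -3.2 fz 
[... 2404 characters left out ...]
t 14.0 fr 4.3 fz 1.2 rad 45.6 lag 0.219 w 0.165 t 22.68
12.60 ft 14.0 fr 4.4 fz -1.0 rad 45.6 lag 0.198 w 0.168 t 22.94
12.80 ft 13.5 fr 4.7 fz -2.2 rad 45.5 lag 0.168 w 0.168 t 23.20
13.00 ft 11.5 fr 4.9 fz -3.6 rad 45.5 lag 0.144 w 0.173 t 23.46
13.20 ft 11.5 fr 3.5 fz -3.3 rad 45.5 lag 0.124 w 0.169 t 23.72
13.40 ft 13.2 fr 2.4 fz -3.6 rad 45.4 lag 0.113 w 0.165 t 23.98
13.60 ft 11.2 fr 1.7 fz -3.5 rad 45.3 lag 0.100 w 0.168 t 24.23
13.80 ft 11.0 fr 0.7 fz -2.6 rad 45.1 lag 0.094 w 0.168 t 24.49
14.00 ft 9.7 fr -0.9 fz -2.9 rad 45.0 lag 0.091 w 0.170 t 24.75
14.20 ft 9.2 fr -1.3 fz -2.5 rad 44.8 lag 0.088 w 0.166 t 25.01
14.40 ft 0.3 fr -0.4 fz 6.1 rad 44.7 lag -0.017 w 0.169 t 25.27
STOP
```

The drop is clear: ft fell from 9.2 to 0.3 N between 14.2 and 14.4 rad. Two small steps will confirm it stays free, well inside half a turn. Then I'll release.

```bash
python3 - <<'E'
from crank import *
phi=go(PH0-14.4,2,.2,stop=lambda ft,fr,F:ft>4)
bot.sleep(.2);print(current_force())
E
```

```text
14.60 ft -0.1 fr -0.8 fz 6.4 rad 44.5 lag -0.060 w 0.170 t 25.52
14.80 ft -0.4 fr -2.2 fz 5.6 rad 44.5 lag -0.063 w 0.167 t 25.78
[2.57535786 0.67427619 6.08462007]
```

```bash
python3 - <<'E'
from fit import *
claw.gripper_open(); p=current_tool_pos(); print(p,current_force())
bot.servo_line([p[0],p[1],.2],Q,vel=.2)
bot.move_pose([.574,-.20,.27],Q); bot.sleep(.2)
s=vision.snapshot("wrist"); cv2.imwrite("pics/w3.png",s["image"]); fit(fcloud(s),s["image"])
print(current_time(),current_force())
E
```

```text
[ 0.53931468 -0.27822441  0.10593969] [ 0.73387079  0.04179634 -0.26386414]
winder (array([ 579.2, -222.6]), array([150.2, 259.1]), 4.5)
knob n 418 [ 0.548  -0.2742  0.1036] [ 0.533 -0.291  0.079] [ 0.588 -0.265  0.117]
knob top 221 [ 0.5419 -0.274   0.1145]
cass 3898 (array([ 574.3, -151.2]), array([79.4, 80.1]), 4.5)
bar 690 (array([ 573.8, -151.7]), array([50.1, 14.9]), 4.5) 0.1006452887978932
tray 1429 (array([549.7, 165.4]), array([153.7, 151. ]), 86.2)
28.05 [ 0.42156074  0.46644908 -0.48570646]
```

View pics/w3.png

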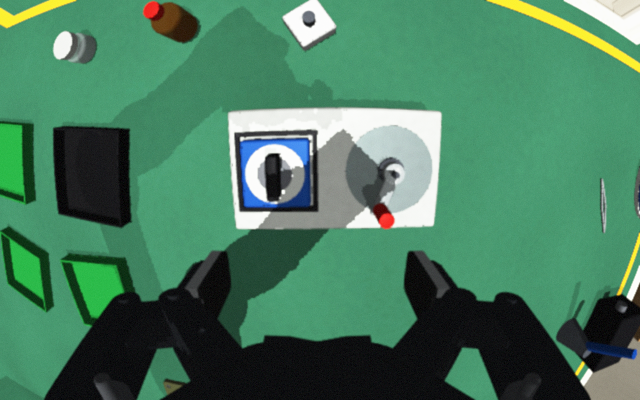

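```bash
python3 - <<'E'
from h import *
q=down(np.radians(4.3)-np.pi/2); c=[.5738,-.1517]
bot.move_pose(c+[.16],q); bot.servo_line(c+[.099],q,vel=.08); print(current_tool_pos(),current_force())
claw.clamp(60); bot.sleep(.2); print(current_gripper_width(),current_tool_pos(),current_force())
bot.servo_line(c+[.115],q,vel=.04); bot.sleep(.2); print(current_gripper_width(),current_force())
bot.servo_line(c+[.185],q,vel=.1); bot.sleep(.2);print(current_gripper_width(),current_force(),current_moment(),current_time())
s=vision.snapshot("wrist"); cv2.imwrite("pics/w4.png",s["image"])
s=vision.snapshot("scene"); cv2.imwrite("pics/s4.png",s["image"][100:300,150:450].repeat(2,0).repeat(2,1))
E
```

```text
[ 0.57408447 -0.15195263  0.09933555] [-0.51896089  0.00444551  0.70336892]
-0.003222844262675021 [ 0.57378238 -0.15169335  0.09899284] [ 0.26742115  0.13262624 -0.91852529]
-2.86045011771409e-05 [ 0.04341324 -0.22835161 -0.10257997]
2.0177416429023697e-05 [ 0.53207568 -0.12924029 -1.31529482] [ 0.04086897  0.00819577 -0.04422028] 32.2833
```

View pics/w4.png

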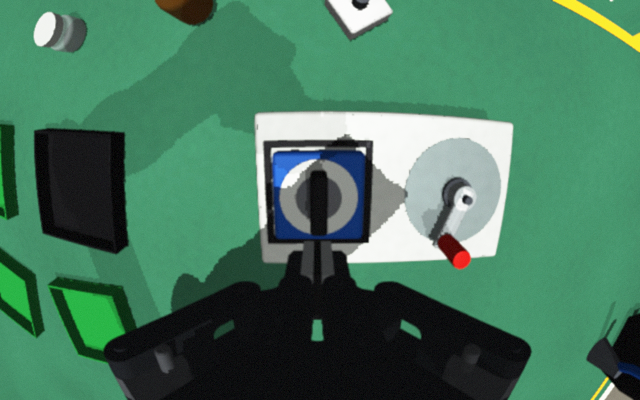

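View pics/s4.png

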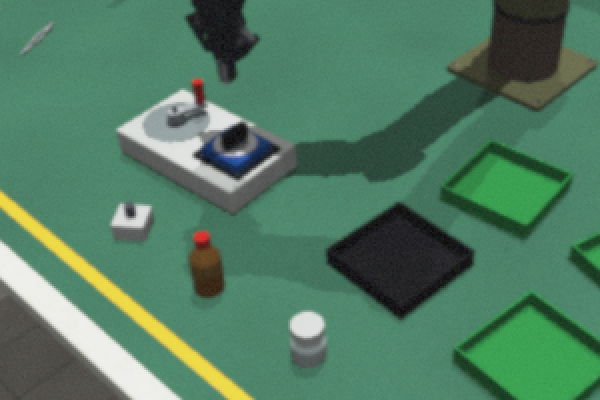

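The jaws shut fully (width 0), so they missed the bar and the cassette is still in its pocket. Projecting the TCP into both images should show the cause.

```bash
python3 - <<'E'
from h import *
p=current_tool_pos(); R=Ro.from_quat(current_orientation()); print(p,R.as_matrix().round(3).tolist())
for n in ["wrist","scene","top"]:
    s=vision.snapshot(n); im=s["image"].copy(); Ti=np.linalg.inv(s["pose"])
    print(n,np.round(s["pose"],3).tolist())
    for d,col in [(0,(0,255,255)),(.006,(255,0,255)),(.025,(255,255,0))]:
        w=p+R.apply([0,0,d]); c=Ti[:3,:3]@w+Ti[:3,3]
        if n=="wrist":
            r=np.hypot(c[0],c[1]); t=np.arctan2(r,c[2]); uv=(c[:2]/r)*t*f(s)
        else: uv=c[:2]/c[2]*f(s)
        uv=uv+[s["cx"],s["cy"]]; print(d,uv.round(1)); cv2.circle(im,tuple(int(round(a)) for a in uv),2,col,-1)
    u,v=map(int,uv); 
    if n!="wrist": im=im[max(0,v-60):v+60,max(0,u-90):u+90].repeat(4,0).repeat(4,1)
    cv2.imwrite(f"pics/p_{n}.png",im)
E
```

```text
[ 0.57355551 -0.15166538  0.18453557] [[0.075, -0.997, -0.001], [-0.997, -0.075, 0.0], [-0.0, 0.001, -1.0]]
wrist [[0.075, -0.957, -0.279, 0.645], [-0.997, -0.072, -0.022, -0.145], [0.001, 0.28, -0.96, 0.33], [0.0, 0.0, 0.0, 1.0]]
0 [319.3 256.1]
0.006 [319.2 251.2]
0.025 [319.  237.6]
scene [[-0.676, 0.484, -0.556, 1.247], [0.737, 0.437, -0.516, 0.725], [-0.007, -0.758, -0.652, 0.902], [0.0, 0.0, 0.0, 1.0]]
0 [263.5 140.3]
0.006 [263.7 142. ]
0.025 [264.3 147.4]
top [[-0.014, -0.996, 0.089, 0.463], [-1.0, 0.016, 0.023, 0.054], [-0.024, -0.089, -0.996, 0.949], [0.0, 0.0, 0.0, 1.0]]
0 [425.7 178.7]
0.006 [424.9 179.1]
0.025 [422.6 180.4]
```

View pics/p_scene.png

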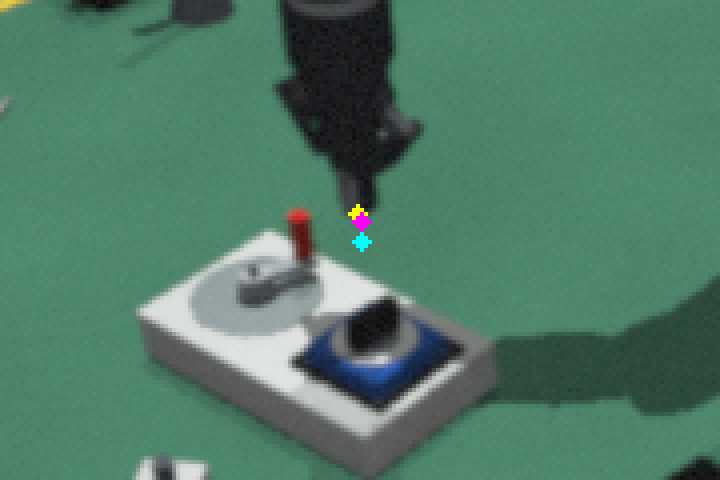

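View pics/p_wrist.png

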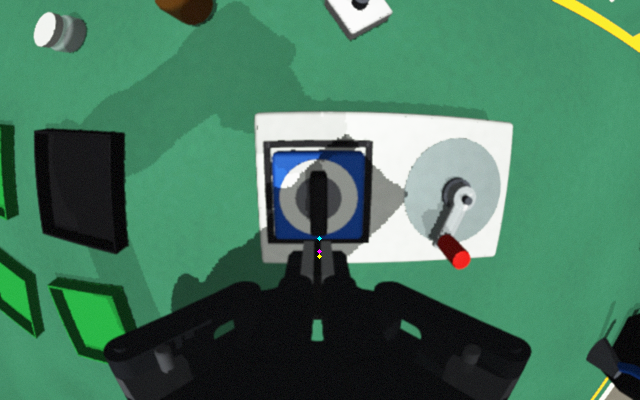

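```bash
python3 - <<'E'
from h import *
s=vision.snapshot("scene"); W=cloud(s); p=current_tool_pos()
m=(np.hypot(W[...,0]-p[0],W[...,1]-p[1])<.05)&(W[...,2]>.11)
v,u=np.where(m); o=np.argsort(-v)[:40]
for i in o[::3]: print(u[i],v[i],W[v[i],u[i]].round(3),s["image"][v[i],u[i]])
s=vision.snapshot("wrist"); W=fcloud(s)
for v in range(225,270,3): print(v,W[v,[310,319,328]].round(3).tolist())
for v in range(170,240,6): print(v,W[v,[312,318,324]].round(3).tolist())
E
```

```text
264 141 [ 0.576 -0.146  0.186] [ 87 102  70]
262 140 [ 0.587 -0.141  0.197] [71 76 67]
264 140 [ 0.579 -0.142  0.192] [64 69 58]
262 139 [ 0.585 -0.143  0.198] [69 68 65]
261 139 [ 0.582 -0.152  0.193] [68 68 63]
259 139 [ 0.586 -0.156  0.193] [ 90 104  73]
263 138 [ 0.577 -0.148  0.196] [54 53 49]
265 138 [ 0.577 -0.139  0.2  ] [31 32 26]
267 138 [ 0.569 -0.139  0.196] [57 66 46]
262 137 [ 0.584 -0.143  0.205] [71 70 68]
260 137 [ 0.587 -0.148  0.204] [63 63 58]
265 137 [ 0.579 -0.136  0.206] [33 30 27]
267 136 [ 0.572 -0.135  0.206] [47 54 33]
263 136 [ 0.581 -0.142  0.207] [53 51 49]
225 [[0.558, -0.146, 0.098], [0.559, -0.153, 0.098], [0.55, -0.162, 0.072]]
228 [[0.555, -0.146, 0.097], [0.556, -0.153, 0.099], [0.547, -0.162, 0.072]]
231 [[0.554, -0.146, 0.099], [0.554, -0.154, 0.1], [0.544, -0.163, 0.071]]
234 [[0.54, -0.147, 0.071], [0.551, -0.154, 0.099], [0.541, -0.163, 0.072]]
237 [[0.537, -0.147, 0.071], [0.537, -0.155, 0.07], [0.538, -0.163, 0.072]]
240 [[0.528, -0.147, 0.058], [0.528, -0.156, 0.056], [0.529, -0.165, 0.057]]
243 [[0.585, -0.146, 0.194], [0.585, -0.151, 0.19
[... 840 characters left out ...]
 [0.594, -0.154, 0.1]]
188 [[0.589, -0.146, 0.099], [0.589, -0.15, 0.1], [0.589, -0.155, 0.099]]
194 [[0.584, -0.146, 0.098], [0.585, -0.151, 0.1], [0.585, -0.155, 0.099]]
200 [[0.579, -0.146, 0.098], [0.58, -0.151, 0.1], [0.58, -0.156, 0.099]]
206 [[0.574, -0.147, 0.098], [0.575, -0.151, 0.098], [0.575, -0.156, 0.099]]
212 [[0.569, -0.147, 0.097], [0.57, -0.152, 0.099], [0.57, -0.156, 0.099]]
218 [[0.564, -0.147, 0.097], [0.565, -0.152, 0.099], [0.565, -0.157, 0.098]]
224 [[0.559, -0.148, 0.098], [0.56, -0.152, 0.098], [0.56, -0.157, 0.097]]
230 [[0.554, -0.148, 0.098], [0.555, -0.153, 0.099], [0.555, -0.158, 0.098]]
236 [[0.538, -0.149, 0.071], [0.549, -0.153, 0.099], [0.538, -0.16, 0.07]]
```

The fingertips measure about 0.188 m high with the TCP at 0.1845, in both the scene and wrist depth. So they stand about 3 mm behind the TCP instead of 25 mm ahead, and the jaws closed above the bar. I'll go about 22 mm lower, which puts the tips near 80 mm, with a force guard.

```bash
python3 - <<'E'
from h import *
q=down(np.radians(4.3)-np.pi/2); c=[.5738,-.1517]
claw.gripper_open(); bot.servo_line(c+[.11],q,vel=.12)
F0=current_force()
for z in (.1,.092,.084,.077):
    bot.servo_line(c+[z],q,vel=.06); F=current_force(); print(z,current_tool_pos()[2].round(4),(F-F0).round(1))
    if F[2]-F0[2]>5: print("contact"); break
claw.clamp(60); bot.sleep(.2); print(current_gripper_width(),current_tool_pos(),current_force(),current_time())
s=vision.snapshot("wrist"); cv2.imwrite("pics/w5.png",s["image"])
E
```

```text
0.1 0.0998 [-0.3  0.5  0.6]
0.092 0.0915 [-0.5  0.9  0. ]
0.084 0.0835 [-1.1 -0.1 -0.4]
0.077 0.0766 [-1.2  0.7  0.4]
0.14573012092269128 [ 0.57391826 -0.15191886  0.07732555] [-0.82505614  1.05069218  4.10978465] 36.2
```

View pics/w5.png

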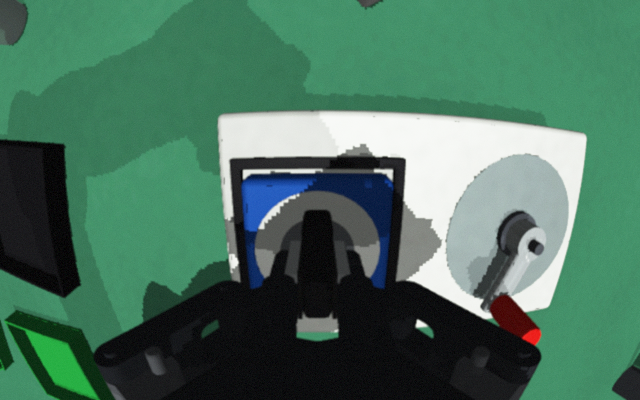

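The bar at (318,260) is now between the pads, with width 0.146. Lifting next.

```bash
python3 - <<'E'
from h import *
q=down(np.radians(4.3)-np.pi/2); c=[.5738,-.1517]
bot.servo_line(c+[.09],q,vel=.04); print(current_gripper_width(),current_force())
bot.servo_line(c+[.15],q,vel=.1); bot.sleep(.2);print(current_gripper_width(),current_force(),current_moment(),current_time())
s=vision.snapshot("wrist"); cv2.imwrite("pics/w6.png",s["image"])
W=fcloud(s); b=s["image"].astype(int); m=(b[...,0]>120)&(b[...,2]<80)&(W[...,2]>.08)&(abs(W[...,0]-.574)<.08); print(m.sum(),np.nanpercentile(W[m],[2,50,98],axis=0).round(3))
P=W[m];P=P[~np.isnan(P[:,0])];A=np.c_[P[:,:2],np.ones(len(P))];print("tilt",np.linalg.lstsq(A,P[:,2],rcond=None)[0])
E
```

```text
0.14593861262331287 [ 0.2773815  -0.867575   -2.75503746]
0.1463536669042602 [-0.41003502 -0.47388934 -3.57590093] [-0.05699059 -0.01497812 -0.03655582] 37.675
1848 [[ 0.584 -0.142  0.141]
 [ 0.603 -0.12   0.142]
 [ 0.611 -0.11   0.144]]
tilt [-0.02176575 -0.00177428  0.15529046]
```

View pics/w6.png

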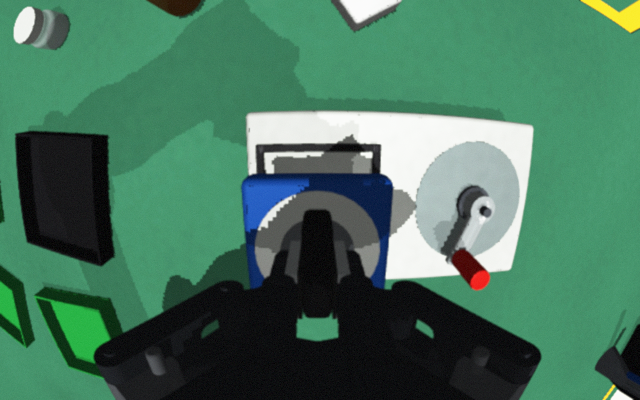

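Lifted and level, with a tilt of about 1°. Now to the tray.

```bash
python3 - <<'E'
from h import *
q=down(np.radians(-3.8)-np.pi/2); c=[.5495,.165]
bot.servo_line(c+[.15],q,vel=.12); print(current_tool_pos(),current_gripper_width(),current_time())
bot.servo_line(c+[.045],q,vel=.1); bot.sleep(.3); F0=current_force(); print(F0)
z=.045
while z>.027:
    z-=.002; bot.servo_line(c+[z],q,vel=.02); F=current_force(); print(round(z,4),current_tool_pos()[2].round(4),(F-F0).round(1))
    if F[2]-F0[2]>2: break
print(current_time(),current_gripper_width())
s=vision.snapshot("wrist"); cv2.imwrite("pics/w7.png",s["image"])
E
```

```text
[0.54959091 0.16442849 0.15006504] 0.14360704280370082 40.525
[ 0.03282845  0.11496555 -2.77195704]
0.043 0.0428 [ 0.3 -0.1 -1.1]
0.041 0.0408 [ 0.4 -0.1 -0.7]
0.039 0.0389 [-0.1 -0.1 -0.9]
0.037 0.0369 [-0.3 -0.5  0.1]
0.035 0.0349 [-0.1 -0.4 -0.9]
0.033 0.0329 [ 0.1 -0.1 -0.7]
0.031 0.0313 [-0.7  0.5  3.6]
43.775 0.14533960213924974
```

View pics/w7.png

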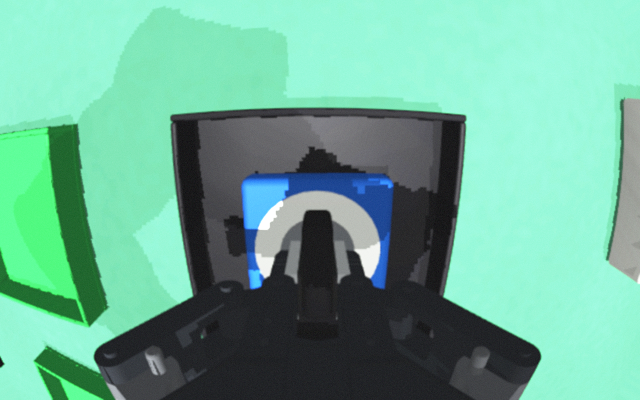

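Contact came at the expected height (3.6 N at TCP 0.031), with the cassette centred in the tray. I'll release, rise and check.

```bash
python3 - <<'E'
from fit import *
q=down(np.radians(-3.8)-np.pi/2)
claw.gripper_open(); p=current_tool_pos(); print(current_gripper_width(),current_force())
bot.servo_line([p[0],p[1],.22],q,vel=.12)
bot.sleep(.2); s=vision.snapshot("wrist"); cv2.imwrite("pics/w8.png",s["image"]); W=fcloud(s); fit(W,s["image"])
x,y,z=np.moveaxis(W,-1,0); c=(abs(x-.55)<.065)&(abs(y-.165)<.065)
for lo,hi in((.015,.03),(.044,.06)):
    m=c&(z>lo)&(z<hi); P=W[m]; print(m.sum(),rect(P),np.median(P[:,2]),np.linalg.lstsq(np.c_[P[:,:2],np.ones(len(P))],P[:,2],rcond=None)[0].round(3))
bot.move_pose([.5,.0,.35],q); s=vision.snapshot("top"); cv2.imwrite("pics/t8.png",s["image"])
s=vision.snapshot("scene"); cv2.imwrite("pics/s8.png",s["image"]); W=cloud(s)
for l in ["flux","jar","weight"]:
    for r in nets.trace(s,l)[:1]: print(l,r["score"],r["bbox"],np.nanmedian(W[r["mask"]],0).round(3))
print(current_time())
E
```

```text
1.0011690624404082 [ 0.37749314  0.58824848 -0.47036016]
winder (array([ 579.2, -221.7]), array([149.1, 261.4]), 4.7)
knob n 266 [ 0.5451 -0.2695  0.0962] [ 0.532 -0.292  0.078] [ 0.588 -0.264  0.116]
knob top 40 [ 0.5406 -0.2683  0.1129]
cass 0 (array([0., 0.]), array([0., 0.]), 0.0)Traceback (most recent call last):
  File "<stdin>", line 5, in <module>
  File "fit.py", line 14, in fit
    c=ok&(y>-.22)&(y<-.08)&(z>.085)&(z<.11); print("bar",c.sum(),rect(W[c]),np.nanmax(z[c]))
                                                                            ~~~~~~~~~^^^^^^
    res = np.fmax.reduce(a, axis=axis, out=out, **kwargs)
ValueError: zero-size array to reduction operation fmax which has no identity
```

View pics/w8.png

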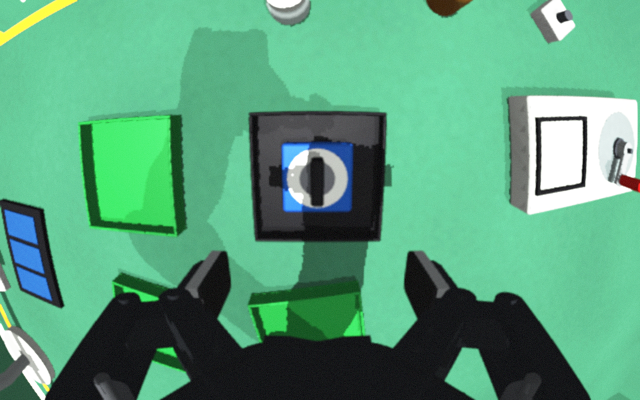

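The cassette lies centred in the black tray at (318,177). That script died on my empty cassette-region fit. Now a final check of the whole scene before handing in.

```bash
python3 - <<'E'
from fit import *
s=vision.snapshot("wrist"); W=fcloud(s)
x,y,z=np.moveaxis(W,-1,0); c=(abs(x-.55)<.06)&(abs(y-.165)<.06)
for lo,hi in((.015,.03),(.044,.06)):
    m=c&(z>lo)&(z<hi); P=W[m]; print(m.sum(),rect(P),np.median(P[:,2]).round(4),np.linalg.lstsq(np.c_[P[:,:2],np.ones(len(P))],P[:,2],rcond=None)[0].round(3))
s=vision.snapshot("scene"); cv2.imwrite("pics/s8.png",s["image"]); W=cloud(s)
for l in ["flux","jar","weight"]:
    for r in nets.trace(s,l)[:1]: print(l,r["bbox"],np.nanmedian(W[r["mask"]],0).round(3))
print(current_time(),current_tool_pos())
E
```

```text
4188 (array([549.9, 166.2]), array([80.8, 79.6]), 86.1) 0.0252 [-0.005  0.     0.028]
639 (array([549.4, 166.6]), array([13.7, 49.5]), 86.3) 0.0525 [-0.01  -0.047  0.066]
flux [245.4, 219.1, 262.8, 251.8] [0.772 0.01  0.055]
jar [295.5, 256.8, 311.8, 284.8] [0.763 0.194 0.045]
weight [206.6, 201.6, 229.5, 221.4] [ 0.767 -0.168  0.028]
46.75 [0.5494705  0.1650019  0.21996837]
```

View pics/s8.png

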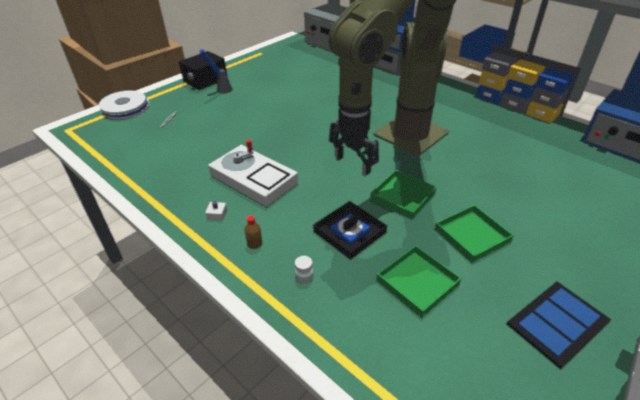

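The scene view shows the cassette in the black tray at (350,228), an empty pocket at (268,177) and the bystanders where they were.

```bash
python3 -c "
from workcell import *
bot.finish_job()"
```

```text
the job is handed in; nothing more can be done
```

The job is handed in at about 47 s on the robot's clock: the crank is past the drop and the blue cassette lies in the black tray.

- **Crank:** I held the red knob and turned it clockwise. The drag at the knob fell from about 9–12 N to about 0 N at roughly 14.3 rad of commanded turning. I went another 0.4 to 0.6 rad to confirm it stayed free, then let go, well short of half a turn. Later pictures showed the crank still there.
- **Cassette:** It was lifted level and set down with about 3.6 N of contact force. It now lies flat and centred in the tray, its top 25 mm above the table, and the gripper has risen clear above it.
- **Surroundings:** The bottle, jar and weight measured within about 3 mm of where they started.

**What disagreed:** The first grasp of the cassette bar closed on air. Depth readings put the fingertips about 3 mm behind the TCP, not 25 mm ahead as specified. I went 22 mm lower and the second grasp held. By the same measurement, the earlier knob grip held only the top few millimetres of the knob, but I saw no sign that it slipped. One checking script also crashed on my own empty-region fit. I reran the cassette, bystander and scene checks; the closing top-camera picture and the retreat to a farther pose were skipped.

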